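# Shut off the pump and vent the trap on an interlocked vacuum manifold

### The arm

A 6-joint arm with a two-finger parallel gripper is mounted at the origin on a cart in front of the work surface, level with it; the furniture and walls round the work are solid. World frame = base frame: x ahead of the robot, y to its left, z up, the work surface at z = 0. Lengths are in mm, angles in rad, forces in N, time in s.
With the tool pointing down it reaches from about 250 to 850 mm from the base axis. Payload 12.5 kg.
Tool frame: the origin (TCP) lies at the very end of the fingers, on their centre line; the grasp point (between the pads) lies 19 mm behind it; z points along the fingers, y is the direction in which the jaws open and shut (so a half turn about z gives the same grasp; the last joint's range is limited). The gripper opens to 93 mm and grips with 3 to 60 N. Pads are 15 mm wide; open, the fingers measure 128 mm over their backs; the gripper's body (75 mm by 188 mm) begins 65 mm behind the grasp point.
Start: joints at [-1.283, 0.351, 1.652, -0, 1.139, -0.085], TCP at [200.341, -512.199, 218.633] pointing down, gripper open.
Joint ranges: [-2.75, 2.75], [-0.79, 2.1], [0.01, 2.65], [-1.57, 4.71], [0.07, 3.14], [-2.87, 2.87]. Speed limits (rad/s): [2.22, 2.22, 2.79, 3.14, 3.14, 3.14].

### API

Orientations are given as a unit quaternion [w, x, y, z].
In Python, from workcell import * gives the robot as it stands. The module is installed in compiled form; this text tells all that it offers.
- The arm moves only by the tool arm_command, never from a script. Its argument "rows" is a list that holds one entry, the list of rows, each a list of 5 numbers: the shift along the tool's x, y, z in m, then the turn about the tool's z in rad, then the finger opening in m, from 0 to 0.093. A call has exactly 8 rows; each row is the pose to reach, as a shift and turn from the pose commanded when the call began, along the tool's axes at that moment; what a row does not reach only later rows make up. A row lasts 1/10 s, in which the tool goes at most 50 mm and 8.59 degrees, less where a joint would pass 70% of its speed; a pose out of reach is approached as far as the arm can. A call with a gripper value outside its range is refused whole. The fingers move at their own pace and stop on an object; "squeeze" is the grip in N (left out, the last holds). Time passes only in rows, so rows that repeat a pose let the fingers close, or fill a call up. It gives the time, the measured TCP pose, the force and the opening at its end, in the units of the state.
- state(): the state, without advancing time (a new reading comes with each control period).
- capture(name): name is "scene" or "top" or "wrist"; returns a dict with "image" (384x512x3 uint8, blue, green, red), "intrinsics" (3x3 intrinsics, pixels), "dist" ([k1, k2, p1, p2, k3] as OpenCV has them; the pictures are not rectified), "rvec" (rotation vector, rad) and "tvec" (3), from world to camera coordinates, as OpenCV has them. Camera axes: x right, y down, z forward; pixel columns grow to the right and rows downward; lengths in mm; the calibration is good to about 2 mm. A picture is of the moment at which its call begins. There is no depth.
- close_job(): hands the job in, once; it reports no verdict.
The state is a dict: "clock": time; "joints": joint angles; "qd": joint speeds; "tau": joint torques, N m; "position": TCP position; "orientation": TCP orientation; "force": force on the tool from outside, world axes, zero at the start; "moment": the same for the moment, N m; "grip_width": opening from 0.0 (shut) to 1.0 (fully open).
Only numpy, scipy, OpenCV 4.12 (cv2) and the standard library are available. Lean on these libraries where they do the work, as an engineer would, in place of code of your own. Each camera call takes 0.05 s, during which the arm holds its last target. There are 200 camera calls.

### The job

The glass trap of the bench vacuum manifold must be vented so that it can be emptied. First turn the long isolation lever clockwise until you feel the tap close snugly on its soft seat, without forcing it; only then does the interlock let the short pointer handle beside it turn, so turn that clockwise too, until it points at the brass vent on the front of the block, again without forcing anything. Leave both handles there and the things standing around undisturbed.

Things in the scene. Friction and masses are not known exactly. Their poses are not given: they have to be found in the camera images.
- manifold: vacuum manifold, fixed: 136 x 186 mm valve block (top 48 mm above the worktop) with a glass trap jar and bent pipe (to 113 mm high) behind its left half and a gauge (to 107 mm) at its right rear. Origin: under the block's centre, on the worktop; x to its back, y to its left, z up. Upright spindles at (0, 33) mm (long lever) and (0, -33) mm (pointer handle), with interlock plates to 70 mm height
- lever_axis (a point): on the lever's vertical spindle axis, 93 mm above the worktop; axes as the manifold's. Friction up to 0.15 N m (2.5 N at the grip) holds it where left; viscous drag 0.3 N m s/rad. From the seat on, resistance rises by about 5 N m per rad (1.4 N per mm at the grip) on top. Snug is 0.13 N m extra (2.2 N at the grip) or more; over 0.44 N m extra (7.3 N) is forcing. Let go, it recoils slightly
- lever_grip (a point): middle of the black grip of the long isolation lever, 60 mm from its axis. The grip is 52 mm long (30 to 82 mm from the axis), 14 mm wide, 24 mm tall (81 to 105 mm above the worktop), with 30 mm of free space under its outer half. The axes turn with the lever: -x points outward along it, z up
- tap_a (a joint): angle of the long isolation lever, rad: 0 = pointing to the manifold's front (-x), open; grows clockwise from above, towards the manifold's left (+y), closed. Starts at 0 to 0.2. The soft seat is met somewhere between 1.05 and 1.48, different every time and not visible. Below about 0.95 the pointer handle is locked
- tap_b (a joint): angle of the pointer handle, rad: 0 (start) = pointing to the manifold's right (-y); grows clockwise from above, towards its front (-x), to the vent. Locked, it has 0.03 rad of play, then a firm stop. Free, it turns against 0.08 N m of friction to an end stop at 1.50 (5 N m per rad) and stays where left. Over 0.6 N m is forcing it. Turned away from 0 it locks the lever closed
- selector_grip (a point): centre of the short black pointer handle, on its vertical spindle axis, 92 mm above the worktop. The handle is a bar 44 mm long and 12 mm wide, 75 to 106 mm above the worktop, with a tapered nose at one end. The axes turn with it: -y points along the bar to the nose, z up
- selector_point (a point): tip of the nose of the pointer handle, 35 mm from its axis
- vent_stub (a point): outer end of the ribbed brass vent silencer (18 mm diameter, 26 mm long) on the manifold's front face, straight in front of the pointer handle, 30 mm above the worktop
- dropper_a: small white dropper bottle with blue cap, 27 mm across, 66 mm tall, standing to the right of the manifold; a bystander. Origin: centre of its underside
- dropper_b: small white dropper bottle with red cap, 27 mm across, 66 mm tall, standing in front left of the manifold; a bystander. Origin: centre of its underside
- tube_lying: capped sample tube 16 mm thick, 100 mm long, lying to the right of the manifold; a bystander. Origin: its middle, on the worktop
- test_plate: flat white test plate 67 x 52 x 5 mm, lying to the right of the manifold; a bystander. Origin: centre of its underside

How it is judged:
By the outcome, as a careful person would: the job done as asked, in the order asked, and still so for the second after the job is handed in, with the robot touching nothing.
It also fails if it takes over 72 s, if anything falls off the work surface, if the arm or the gripper's body presses on something with over 40 N, if the wrist force passes 120 N, or if a joint passes its speed limit or range.

## Working session

There is one attempt and no reset: what is moved stays moved. The work goes in short steps, Python scripts to look and compute and a tool call to move; the robot and the scene stay as the last step left them, time stands still between calls to the robot, and variables do not carry over. Pictures are saved under pics/ and viewed, about 8 in all and at most 12, crops included, and the job is handed in when it is done.

Besides the shell and the picture viewer there is one more tool, called after ">>>" by a JSON object that holds its "op" and its "data". arm_command: Moves the arm, as the interface text tells. Its arguments: {"type":"object","properties":{"rows":{"type":"array","items":{"type":"array","items":{"type":"array","items":{"type":"number"}}}},"squeeze":{"type":"number"}},"required":["rows"]}

```bash
mkdir -p pics; cat > h.py <<'E'
from workcell import *
import numpy as np, cv2
def snap(n,f):
    c=capture(n); cv2.imwrite('pics/'+f,c['image']); np.save('pics/'+f+'.npy',c,allow_pickle=True); return c
def load(f): return np.load('pics/'+f+'.npy',allow_pickle=True).item()
def ray(c,uv):
    p=cv2.undistortPoints(np.array([[uv]],float),np.array(c['intrinsics']),np.array(c['dist'])).ravel()
    R=cv2.Rodrigues(np.array(c['rvec'],float))[0]; t=np.array(c['tvec'],float).ravel()
    return -R.T@t, R.T@np.array([p[0],p[1],1])
def onz(c,uv,z):
    o,d=ray(c,uv); return (o+d*(z-o[2])/d[2]).round(1)
def proj(c,P):
    return cv2.projectPoints(np.array(P,float).reshape(-1,3),np.array(c['rvec'],float),np.array(c['tvec'],float),np.array(c['intrinsics']),np.array(c['dist']))[0].reshape(-1,2).round(1)
E
python3 - <<'E'
from h import *
a=snap('top','top1.png');b=snap('scene','scene1.png')
cv2.imwrite('pics/both1.png',cv2.resize(a['image'],(800,600)))
s=state();print(s)
E
```

```text
{'clock': 0.1, 'joints': array([-1.28258811e+00,  3.51198703e-01,  1.65230795e+00, -2.05264777e-06,
        1.13907841e+00, -8.46041903e-02]), 'qd': array([-6.26543038e-04, -9.55413215e-04, -8.44341242e-04,  3.13900690e-04,
        4.04638102e-04,  2.31211544e-05]), 'tau': array([ 7.24990095e-04, -4.98026955e+01, -2.85706043e+01,  7.00391689e-02,
        2.39068607e-02, -5.04170043e-05]), 'position': array([ 200.27106638, -511.94062817,  218.16612305]), 'orientation': array([-4.93541705e-04,  9.82676412e-01,  1.85328960e-01, -5.13546248e-05]), 'force': array([ 0.23709378, -0.8967472 ,  0.34885206]), 'moment': array([-0.03393806,  0.00988356, -0.01361643]), 'grip_width': 1.0027439285158772}
```

View pics/both1.png

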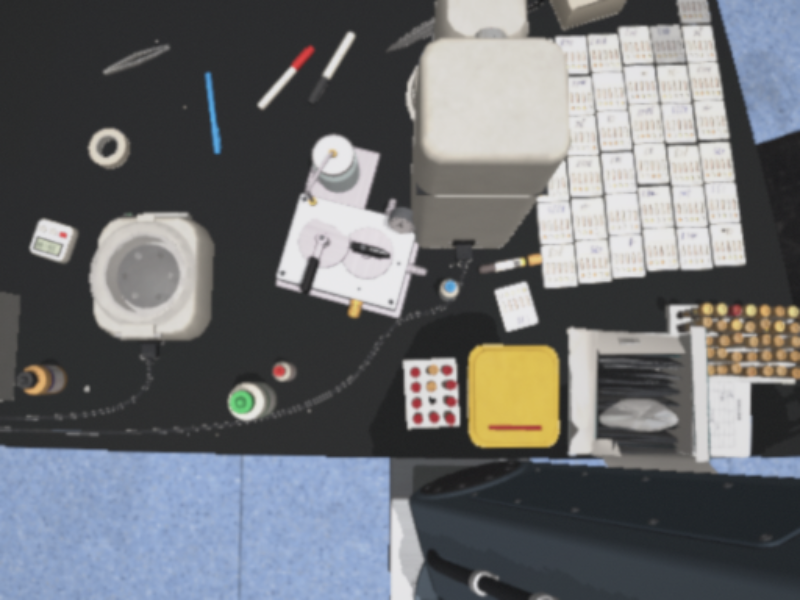

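View pics/scene1.png

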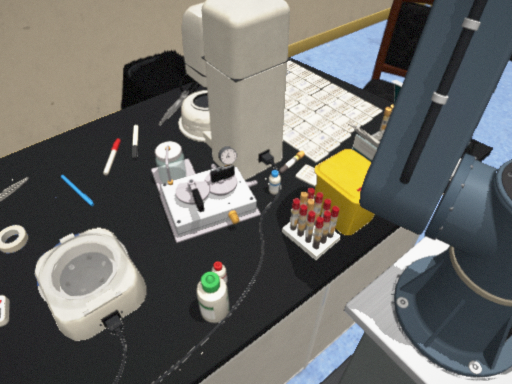

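Top view (800×600 scaling): block corners at about (297,195), (418,235), (403,315), (277,285). The lever runs from (322,240) to (306,288), the selector is at (370,250), the vent at (355,308). A tall white instrument stands close to the right rear.

```bash
python3 - <<'E'
from h import *
c=load('top1.png');k=512/800
for n,uv,z in [('BL',(299,195),48),('BR',(418,235),48),('FR',(403,315),48),('FL',(277,285),48),('leverhub',(322,240),105),('levertip',(307,288),93),('sel c',(370,250),106),('vent',(354,314),30),('dropA',(449,284),66),('dropB',(280,369),66),('inst front-left base',(413,245),0),('inst fr base',(505,247),0),('green',(240,402),80)]:
    print(n,onz(c,(uv[0]*k,uv[1]*k),z))
o,_=ray(c,(0,0));print('cam',o)
b=load('scene1.png');o,_=ray(b,(0,0));print(o)
img=cv2.resize(c['image'][110:215,165:300],None,fx=5.5,fy=5.5,interpolation=cv2.INTER_CUBIC)
cv2.imwrite('pics/crop1.png',img)
E
```

```text
BL [605.8 303.8  48. ]
BR [544.4 122.4  48. ]
FR [423.8 143.8  48. ]
FL [467.  332.7  48. ]
leverhub [523.7 258.8 105. ]
levertip [456.7 280.1  93. ]
sel c [509.5 190.6 106. ]
vent [426.3 217.8  30. ]
dropA [468.   77.2  66. ]
dropB [341.9 320.6  66. ]
inst front-left base [539.1 129.3   0. ]
inst fr base [537.1 -15.5   0. ]
green [294.2 374.   80. ]
cam [336.4200641  139.28639814 973.57345471]
[-25.17240655 522.31735615 709.64758835]
```

View pics/crop1.png

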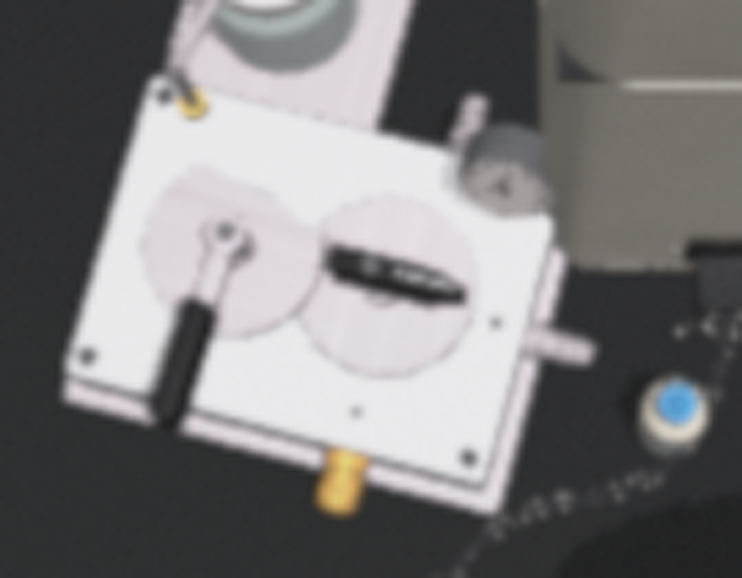

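Crop: block top corners BL (150,75), FL (68,375), FR (482,490), BR (552,215). Lever hub (225,235), grip from (203,300) to (168,425). Selector bar from (330,258) to its nose at (465,292).

```bash
python3 - <<'E'
from h import *
c=load('top1.png')
f=lambda x,y,z: onz(c,(165+(x+.5)/5.5-.5,110+(y+.5)/5.5-.5),z)
BL,FL,FR,BR=[f(*p,48) for p in [(150,75),(68,375),(482,490),(552,215)]]
print(BL,FL,FR,BR, np.linalg.norm(BL-FL),np.linalg.norm(FL-FR),np.linalg.norm(FR-BR))
C=(BL+FL+FR+BR)/4; yd=(BL-BR)+(FL-FR); th=np.arctan2(-yd[0],yd[1])
xd=np.array([np.cos(th),np.sin(th)]);yv=np.array([-np.sin(th),np.cos(th)])
print('C',C,'yaw',th)
print('lev axis',C[:2]+33*yv,'sel',C[:2]-33*yv)
h=f(225,235,105);g=f(168,425,95);s=f(203,300,95);print('hub',h,g,s)
d=g-s;print('lever dir',np.arctan2(d[1],d[0]),'closed0 dir',th-np.pi,np.linalg.norm(g-h))
a=f(330,258,104);t=f(465,292,100);print('sel',a,t,a+(t-a)*22/57)
d=t-a;print(np.arctan2(d[1],d[0]),th-np.pi/2)
print('instr', f(578,268,0),f(545,0,100))
E
```

```text
[609.7 302.8  48. ] [478.  333.8  48. ] [430.4 157.   48. ] [548.5 128.4  48. ] 135.29926089968123 183.09560344257315 121.51366178335671
C [516.65 230.5   48.  ] yaw -0.30041862207716485
lev axis [526.41536349 262.02201891] sel [506.88463651 198.97798109]
hub [526.5 260.2 105. ] [450.7 282.6  95. ] [501.8 269.8  95. ]
lever dir 2.896153585338922 closed0 dir -3.442011275666958 79.67057173134886
sel [517.6 217.8 104. ] [504.8 163.7 100. ] [512.65964912 196.91929825 102.45614035]
-1.8031229599903356 -1.8712149488720615
instr [535.4 116.1   0. ] [626.5 132.4 100. ]
```

>>> {"op": "arm_command", "data": {"rows": [[[0.02,-0.02,-0.03,-0.14,0.093],[0.05,-0.05,-0.06,-0.28,0.093],[0.085,-0.083,-0.08,-0.42,0.093],[0.12,-0.117,-0.08,-0.56,0.093],[0.155,-0.15,-0.08,-0.7,0.093],[0.19,-0.184,-0.08,-0.84,0.093],[0.225,-0.218,-0.08,-0.98,0.093],[0.26,-0.252,-0.08,-1.12,0.093]]], "squeeze": 30}}

```text
clock: 0.9
position: [350.9, -180.9, 298.6]
orientation: [0.0, 0.732, 0.681, 0.0]
force: [0.3, -2.0, -0.2]
grip_width: 1.0
```

```bash
cat >> h.py <<'E'
def pose():
    s=state();w,x,y,z=s['orientation']
    h=np.arctan2(2*(x*y+w*z),1-2*(y*y+z*z)); return s,np.array(s['position']),h
def to(P,hd):
    s,p,h=pose(); d=np.array(P)-p
    tx=np.array([np.cos(h),np.sin(h)]);ty=np.array([np.sin(h),-np.cos(h)])
    print('t',round(s['clock'],2),'pos',p.round(1),'head',round(h,3),'F',np.round(s['force'],1),'M',np.round(s['moment'],2),'w',round(s['grip_width']*93,1))
    print('shift mm',(tx@d[:2]).round(1),(ty@d[:2]).round(1),(-d[2]).round(1),'turn',round((h-hd+np.pi)%(2*np.pi)-np.pi,3))
E
python3 -c "
from h import *
to((440,270,300),2.87)"
```

```text
t 0.9 pos [ 350.9 -180.9  298.6] head 1.498 F [ 0.3 -2.  -0.2] M [-0.   -0.12 -0.  ] w 93.0
shift mm 456.1 56.1 -1.4 turn -1.372
```

>>> {"op": "arm_command", "data": {"rows": [[[0.04,0.002,0,-0.14,0.093],[0.085,0.006,0,-0.28,0.093],[0.13,0.012,0,-0.42,0.093],[0.175,0.018,0,-0.56,0.093],[0.22,0.024,0,-0.7,0.093],[0.265,0.03,0,-0.84,0.093],[0.31,0.036,0,-0.98,0.093],[0.35,0.042,0,-1.12,0.093]]]}}

```text
clock: 1.7
position: [419.7, 165.1, 298.5]
orientation: [-0.0, 0.258, 0.966, -0.0]
force: [0.2, -0.1, 0.6]
grip_width: 1.002
```

```bash
python3 -c "
from h import *
to((450,278,300),2.87)
c=snap('wrist','w1.png')
print(ray(c,(0,0))[0], proj(c,[(469,276,105),(527,261,105),(512,197,106)]))"
```

```text
t 1.7 pos [419.7 165.1 298.5] head 2.619 F [ 0.2 -0.1  0.6] M [-0.01 -0.15 -0.01] w 93.2
shift mm 30.0 113.0 -1.5 turn -0.251
[348.5759201  205.79144618 463.10648731] [[365.6 156.1]
 [374.3 204.1]
 [320.6 219.3]]
```

View pics/w1.png

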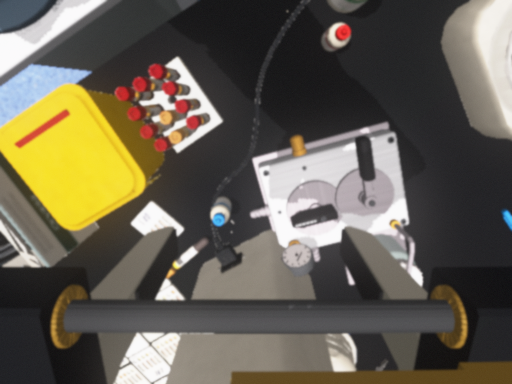

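Wrist view: lever hub at about (370,200), grip from (368,179) to (363,137), selector bar from (338,210) to (293,222). This agrees with the estimate to about 3 px.

```bash
python3 -c "
from h import *
c=load('w1.png')
for p in [(370,200),(367,179),(362.5,138),(338,210),(293,222)]: print(p,onz(c,p,105))
img=cv2.resize(c['image'][120:240,240:420],None,fx=4.4,fy=4.4,interpolation=cv2.INTER_CUBIC);cv2.imwrite('pics/w1c.png',img)"
```

```text
(370, 200) [519.7 258.7 105. ]
(367, 179) [494.4 266.2 105. ]
(362.5, 138) [448.6 281.5 105. ]
(338, 210) [512.2 220.4 105. ]
(293, 222) [499.1 166.5 105. ]
```

View pics/w1c.png

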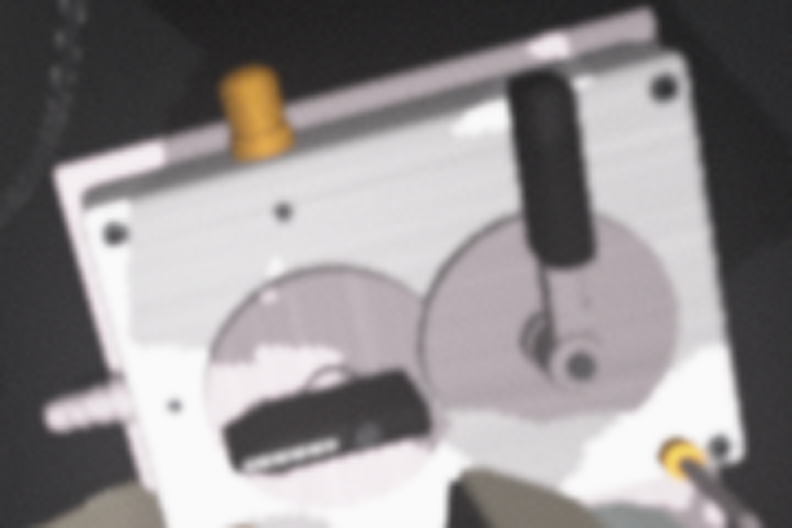

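```bash
python3 -c "
from h import *
c=load('w1.png')
f=lambda x,y,z:onz(c,(240+(x+.5)/4.4-.5,120+(y+.5)/4.4-.5),z)
h=f(580,366,102);e=f(542,82,105);i=f(567,245,105);s=f(368,432,106);print(h,e,i,s)
for d in (e-i,e-h): print(np.arctan2(d[1],d[0]),np.linalg.norm(d))
print('gripmid',h[:2]+60*(e-h)[:2]/np.linalg.norm((e-h)[:2]))
to((467,277,140),2.85)"
```

```text
[525.3 259.2 102. ] [449.  281.6 105. ] [491.2 269.5 105. ] [511.9 200.6 106. ]
2.862354321518695 43.900455578501685
2.856037982820184 79.5766925676105
gripmid [467.72966669 276.10138226]
t 1.75 pos [420.5 168.8 298.4] head 2.629 F [-1.1  1.1 -1.9] M [ 0.05 -0.06 -0.01] w 93.0
shift mm 12.5 117.1 158.4 turn -0.221
```

>>> {"op": "arm_command", "data": {"rows": [[[0.004,0.035,0.02,-0.07,0.06],[0.008,0.07,0.04,-0.14,0.05],[0.012,0.1,0.065,-0.21,0.04],[0.012,0.116,0.09,-0.22,0.04],[0.012,0.116,0.115,-0.22,0.04],[0.012,0.116,0.14,-0.22,0.04],[0.012,0.116,0.155,-0.22,0.04],[0.012,0.116,0.158,-0.22,0.04]]]}}

```text
clock: 2.55
position: [467.0, 268.5, 138.7]
orientation: [-0.001, 0.154, 0.988, -0.001]
force: [0.4, -0.0, 0.0]
grip_width: 0.437
```

```bash
python3 -c "
from h import *
c=snap('wrist','w2.png');s=snap('scene','s2.png')
to((468,276.5,80),2.855)
im=cv2.resize(s['image'][110:260,130:300],None,fx=2.4,fy=2.4)
cv2.imwrite('pics/m2.png',np.hstack([c['image'][:360,120:500],im]))"
```

```text
t 2.65 pos [467.9 269.  140.5] head 2.833 F [0.2 0.6 0.1] M [ 0.03 -0.14 -0.01] w 39.7
shift mm 2.2 7.2 60.5 turn -0.022
```

View pics/m2.png

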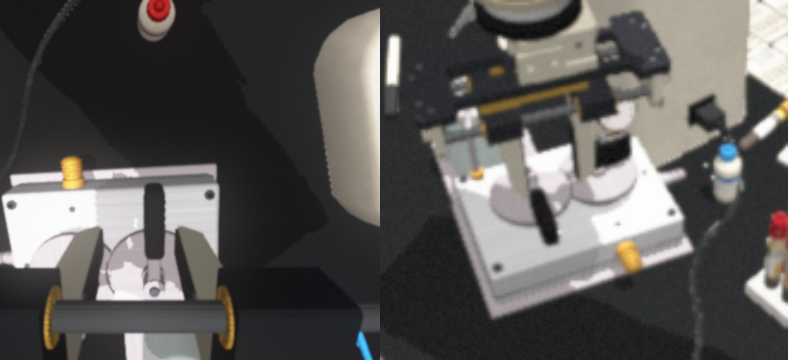

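The fingers straddle the lever about 7 mm off centre, which matches the computed correction. Descending.

>>> {"op": "arm_command", "data": {"rows": [[[0.002,0.007,0.0,-0.02,0.04],[0.002,0.007,0.01,-0.02,0.04],[0.002,0.007,0.02,-0.02,0.04],[0.002,0.007,0.032,-0.02,0.04],[0.002,0.007,0.045,-0.02,0.04],[0.002,0.007,0.055,-0.02,0.04],[0.002,0.007,0.06,-0.02,0.03],[0.002,0.007,0.06,-0.02,0.022]]]}}

```text
clock: 3.45
position: [467.9, 276.1, 79.8]
orientation: [-0.001, 0.144, 0.99, -0.0]
force: [-0.4, 0.2, 0.7]
grip_width: 0.305
```

>>> {"op": "arm_command", "data": {"rows": [[[0,0,0,0,0.018],[0,0,0,0,0.018],[0,0,0,0,0.018],[0,0,0,0,0.018],[0,0,0,0,0.018],[0,0,0,0,0.018],[0,0,0,0,0.018],[0,0,0,0,0.018]]]}}

```text
clock: 4.25
position: [468.4, 276.4, 80.8]
orientation: [0.0, 0.144, 0.99, 0.0]
force: [0.9, 2.3, 2.0]
grip_width: 0.196
```

```bash
cat >> h.py <<'E'
L=np.array([526,260.])
def rd(n=4,ax=L):
    F=[];M=[];q=[]
    for i in range(n):
        capture('top'); s,p,h=pose(); F.append(s['force']);M.append(s['moment']);q.append((*p,h))
    F=np.array(F);M=np.array(M);p=np.mean(q,0);d=p[:2]-ax
    f=F.mean(0);m=M.mean(0)
    print('t',round(s['clock'],2),'p',p.round(2),'F',f.round(2),'std',F.std(0).round(2),'M',m.round(3),'w',round(s['grip_width']*93,1))
    ang=np.arctan2(d[1],d[0]); tang=np.array([np.sin(ang),-np.cos(ang)])
    print('r',np.hypot(*d).round(1),'ang',ang.round(3),'F opposing cw', round(-f[:2]@tang,2))
E
python3 -c "
from h import *
rd()"
```

```text
t 4.45 p [468.37 276.4   80.73   2.85] F [0.9  2.94 2.17] std [0.42 0.36 0.19] M [ 0.456 -0.344  0.005] w 18.1
r 59.9 ang 2.864 F opposing cw -3.08
```

>>> {"op": "arm_command", "data": {"rows": [[[-0.0001,0.003,0,0.05,0.018],[-0.0003,0.006,0,0.1,0.018],[-0.0007,0.009,0,0.15,0.018],[-0.0012,0.0119,0,0.2,0.018],[-0.0019,0.0148,0,0.25,0.018],[-0.0027,0.0177,0,0.3,0.018],[-0.0036,0.0206,0,0.35,0.018],[-0.0047,0.0234,0,0.4,0.018]]]}}

```text
clock: 5.25
position: [477.9, 296.5, 79.9]
orientation: [-0.001, 0.339, 0.941, -0.002]
force: [-3.9, -2.0, 2.0]
grip_width: 0.194
```

```bash
python3 -c "
from h import *
rd()"
```

```text
t 5.45 p [478.41 296.87  79.98   2.45] F [-2.98 -0.94 -0.53] std [0.34 0.37 0.71] M [-0.154  0.339 -0.008] w 18.1
r 60.2 ang 2.483 F opposing cw 2.56
```

>>> {"op": "arm_command", "data": {"rows": [[[-0.0001,0.003,0,0.05,0.018],[-0.0003,0.006,0,0.1,0.018],[-0.0007,0.009,0,0.15,0.018],[-0.0012,0.0119,0,0.2,0.018],[-0.0019,0.0148,0,0.25,0.018],[-0.0027,0.0177,0,0.3,0.018],[-0.0036,0.0206,0,0.35,0.018],[-0.0047,0.0234,0,0.4,0.018]]]}}

```text
clock: 6.25
position: [496.7, 312.2, 80.0]
orientation: [-0.001, 0.518, 0.855, -0.001]
force: [-5.8, 0.2, -0.2]
grip_width: 0.196
```

```bash
python3 -c "
from h import *
rd()"
```

```text
t 6.45 p [497.45 312.36  80.25   2.05] F [-3.1   0.17 -0.48] std [0.9  0.69 0.45] M [ 0.004  0.365 -0.007] w 18.3
r 59.6 ang 2.07 F opposing cw 2.64
```

>>> {"op": "arm_command", "data": {"rows": [[[0,0.0018,0,0.03,0.018],[-0.0001,0.0036,0,0.06,0.018],[-0.0003,0.006,0,0.1,0.018],[-0.0005,0.0078,0,0.13,0.018],[-0.0008,0.0096,0,0.16,0.018],[-0.0011,0.0113,0,0.19,0.018],[-0.0012,0.0119,0,0.2,0.018],[-0.0012,0.0119,0,0.2,0.018]]]}}

```text
clock: 7.25
position: [509.4, 317.0, 80.7]
orientation: [0.0, 0.601, 0.799, 0.0]
force: [-2.1, 0.8, -0.6]
grip_width: 0.194
```

```bash
python3 -c "
from h import *
rd()"
```

```text
t 7.45 p [509.36 316.94  80.79   1.85] F [-1.56 -0.06 -0.7 ] std [0.27 0.19 0.28] M [ 0.019  0.149 -0.004] w 18.5
r 59.3 ang 1.855 F opposing cw 1.51
```

>>> {"op": "arm_command", "data": {"rows": [[[0,0.0006,0,0.01,0.018],[0,0.0012,0,0.02,0.018],[0,0.0018,0,0.03,0.018],[0,0.0024,0,0.04,0.018],[-0.0001,0.003,0,0.05,0.018],[-0.0001,0.003,0,0.05,0.018],[-0.0001,0.003,0,0.05,0.018],[-0.0001,0.003,0,0.05,0.018]]]}}

```text
clock: 8.25
position: [512.0, 317.8, 80.7]
orientation: [0.0, 0.62, 0.784, 0.0]
force: [-1.6, 0.5, 0.8]
grip_width: 0.193
```

```bash
python3 -c "
from h import *
rd()"
```

```text
t 8.45 p [512.05 317.75  80.68   1.8 ] F [-0.94  0.73  0.61] std [0.31 0.21 0.12] M [ 0.017  0.112 -0.008] w 17.7
r 59.4 ang 1.808 F opposing cw 0.74
```

>>> {"op": "arm_command", "data": {"rows": [[[0,0.0004,0,0.007,0.018],[0,0.0008,0,0.014,0.018],[0,0.0012,0,0.02,0.018],[0,0.0016,0,0.026,0.018],[0,0.002,0,0.033,0.018],[0,0.0024,0,0.04,0.018],[-0.0001,0.0027,0,0.045,0.018],[-0.0001,0.003,0,0.05,0.018]]]}}

```text
clock: 9.25
position: [514.8, 318.4, 80.6]
orientation: [-0.0, 0.64, 0.768, 0.0]
force: [-3.9, 1.4, 0.2]
grip_width: 0.195
```

```bash
python3 -c "
from h import *
rd()"
```

```text
t 9.45 p [514.87 318.33  80.6    1.75] F [-2.52  1.39  0.71] std [0.3  0.32 0.38] M [ 0.137  0.315 -0.011] w 18.3
r 59.4 ang 1.759 F opposing cw 2.22
```

>>> {"op": "arm_command", "data": {"rows": [[[0,0.0004,0,0.007,0.018],[0,0.0008,0,0.014,0.018],[0,0.0012,0,0.02,0.018],[0,0.0016,0,0.026,0.018],[0,0.002,0,0.033,0.018],[0,0.0024,0,0.04,0.018],[-0.0001,0.0027,0,0.045,0.018],[-0.0001,0.003,0,0.05,0.018]]]}}

```text
clock: 10.25
position: [517.8, 318.7, 80.6]
orientation: [-0.0, 0.659, 0.752, -0.0]
force: [-2.2, 2.2, 0.8]
grip_width: 0.194
```

```bash
python3 -c "
from h import *
rd()"
```

```text
t 10.45 p [517.89 318.7   80.62   1.7 ] F [-2.95  1.12 -0.06] std [0.35 0.25 0.3 ] M [ 0.209  0.349 -0.006] w 18.5
r 59.3 ang 1.708 F opposing cw 2.77
```

Still only friction. Continuing in 3 mm steps.

>>> {"op": "arm_command", "data": {"rows": [[[0,0.0004,0,0.007,0.018],[0,0.0008,0,0.014,0.018],[0,0.0012,0,0.02,0.018],[0,0.0016,0,0.026,0.018],[0,0.002,0,0.033,0.018],[0,0.0024,0,0.04,0.018],[-0.0001,0.0027,0,0.045,0.018],[-0.0001,0.003,0,0.05,0.018]]]}}

```text
clock: 11.25
position: [520.8, 319.1, 80.6]
orientation: [-0.0, 0.678, 0.735, -0.0]
force: [-3.1, 2.5, -0.4]
grip_width: 0.195
```

```bash
python3 -c "
from h import *
rd()"
```

```text
t 11.45 p [520.81 319.06  80.63   1.65] F [-3.31  1.7  -0.8 ] std [0.73 0.57 0.49] M [ 0.286  0.467 -0.002] w 18.1
r 59.3 ang 1.658 F opposing cw 3.15
```

>>> {"op": "arm_command", "data": {"rows": [[[0,0.0003,0,0.005,0.018],[0,0.0006,0,0.01,0.018],[0,0.0009,0,0.015,0.018],[0,0.0012,0,0.02,0.018],[0,0.0015,0,0.025,0.018],[0,0.0018,0,0.03,0.018],[0,0.002,0,0.034,0.018],[0,0.002,0,0.034,0.018]]]}}

```text
clock: 12.25
position: [522.6, 319.2, 80.6]
orientation: [-0.0, 0.69, 0.724, -0.0]
force: [-5.3, 2.4, 1.6]
grip_width: 0.196
```

```bash
python3 -c "
from h import *
rd()"
```

```text
t 12.45 p [522.58 319.22  80.6    1.62] F [-5.27  2.05  0.66] std [0.41 0.36 0.34] M [0.349 0.838 0.014] w 17.9
r 59.3 ang 1.628 F opposing cw 5.14
```

>>> {"op": "arm_command", "data": {"rows": [[[0,0.0003,0,0.005,0.018],[0,0.0006,0,0.01,0.018],[0,0.0009,0,0.015,0.018],[0,0.0012,0,0.02,0.018],[0,0.0015,0,0.025,0.018],[0,0.0017,0,0.028,0.018],[0,0.0017,0,0.028,0.018],[0,0.0017,0,0.028,0.018]]]}}

```text
clock: 13.25
position: [523.9, 319.3, 80.6]
orientation: [-0.0, 0.7, 0.714, -0.0]
force: [-6.7, 2.1, 2.2]
grip_width: 0.198
```

```bash
python3 -c "
from h import *
rd(6)"
```

```text
t 13.55 p [523.94 319.32  80.59   1.59] F [-6.85  2.57  1.66] std [0.43 0.41 0.32] M [0.391 1.128 0.004] w 18.1
r 59.4 ang 1.606 F opposing cw 6.75
```

>>> {"op": "arm_command", "data": {"rows": [[[0,0,0,0,0.022],[0,0,0,0,0.028],[0,0,0,0,0.034],[0,0,0,0,0.04],[0,0,0,0,0.04],[0,0,-0.01,0,0.04],[0,0,-0.025,0,0.04],[0,0,-0.05,0,0.04]]]}}

```text
clock: 14.35
position: [524.1, 319.1, 131.4]
orientation: [-0.0, 0.7, 0.714, -0.001]
force: [-0.0, 0.5, 0.6]
grip_width: 0.43
```

```bash
python3 -c "
from h import *
c=snap('wrist','w3.png');t=snap('top','t3.png');to((500,218,150),2.9)
b=t['image'][110:215,165:300]
cv2.imwrite('pics/m3.png',np.hstack([c['image'],cv2.resize(b,(288,224),interpolation=cv2.INTER_CUBIC) if 0 else cv2.copyMakeBorder(cv2.resize(b,(288,224),interpolation=cv2.INTER_CUBIC),0,160,0,0,0)]))"
```

```text
t 14.45 pos [526.2 320.3 135.1] head 1.591 F [0.1 0.1 0.1] M [-0.   -0.11  0.  ] w 40.1
shift mm -101.7 -28.3 -14.9 turn -1.309
```

View pics/m3.png

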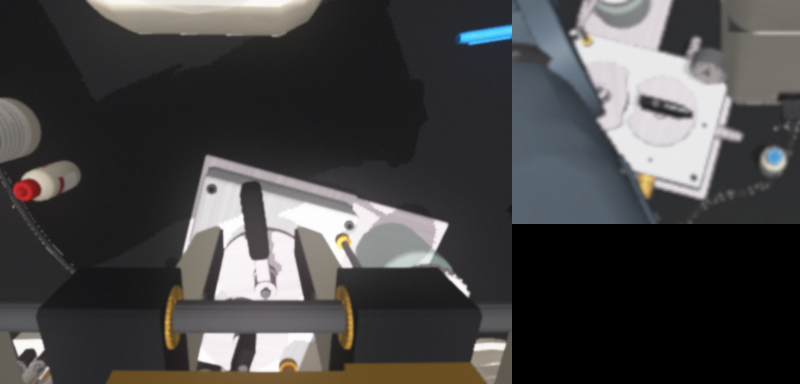

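The lever now points to the manifold's left, as planned. The closed gripper goes to the −x side of the selector's tail next.

```bash
cat >> h.py <<'E'
S=np.array([512,198.5])
def selpose(b,gap=0,r=24,lead=.1):
    ps=1.333-b; return S+r*np.array([np.cos(ps),np.sin(ps)])+(6+7.5+gap)*np.array([-np.sin(ps),np.cos(ps)]), 2.904-lead-b
E
python3 -c "
from h import *
p,h=selpose(0,8); print(p,h); to((*p,140),h)"
```

```text
[496.7584991  226.88919954] 2.804
t 14.45 pos [526.2 320.3 135.1] head 1.591 F [0.1 0.1 0.1] M [-0.   -0.11  0.  ] w 40.1
shift mm -92.7 -31.4 -4.9 turn -1.213
```

>>> {"op": "arm_command", "data": {"rows": [[[-0.01,-0.003,-0.01,-0.145,0.02],[-0.025,-0.008,-0.01,-0.29,0.0],[-0.04,-0.014,-0.01,-0.435,0.0],[-0.055,-0.018,-0.01,-0.58,0.0],[-0.07,-0.024,-0.01,-0.725,0.0],[-0.083,-0.028,-0.01,-0.87,0.0],[-0.09,-0.031,-0.01,-1.015,0.0],[-0.092,-0.031,-0.01,-1.16,0.0]]]}}

```text
clock: 15.25
position: [495.1, 226.0, 141.1]
orientation: [0.0, 0.191, 0.981, 0.0]
force: [-0.2, 0.3, 0.0]
grip_width: 0.008
```

```bash
python3 -c "
from h import *
c=snap('wrist','w4.png')
p,h=selpose(0,8); to((*p,81),h)"
```

```text
t 15.3 pos [495.3 226.1 141.1] head 2.765 F [ 0.6 -0.3  0.2] M [-0.03 -0.16  0.04] w 0.8
shift mm -1.1 1.3 60.1 turn -0.039
```

View pics/w4.png

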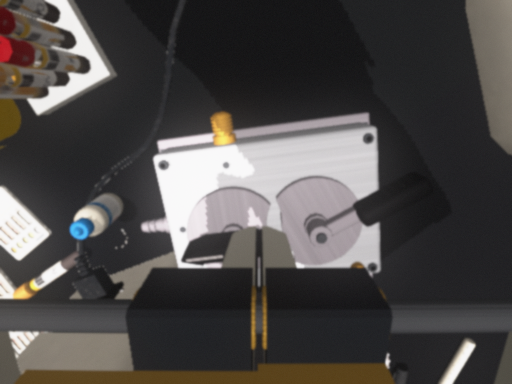

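Closed fingertips at (258,230), beside the selector's tail (230,240) and clear of the lever hub (318,235). Descending.

>>> {"op": "arm_command", "data": {"rows": [[[-0.001,0.001,0.01,-0.03,0.0],[-0.001,0.001,0.02,-0.04,0.0],[-0.001,0.001,0.03,-0.04,0.0],[-0.001,0.001,0.04,-0.04,0.0],[-0.001,0.001,0.05,-0.04,0.0],[-0.001,0.001,0.056,-0.04,0.0],[-0.001,0.001,0.06,-0.04,0.0],[-0.001,0.001,0.06,-0.04,0.0]]]}}

```text
clock: 16.1
position: [496.5, 227.2, 80.2]
orientation: [-0.0, 0.175, 0.985, -0.0]
force: [0.3, 0.8, -0.3]
grip_width: 0.007
```

```bash
cat >> h.py <<'E'
def path(bs,**k):
    s,p,h=pose(); tx=np.array([np.cos(h),np.sin(h)]);ty=np.array([np.sin(h),-np.cos(h)])
    print([[round(float(tx@(q-p[:2]))/1e3,4),round(float(ty@(q-p[:2]))/1e3,4),0,round(h-g,2)] for q,g in (selpose(b,**k) for b in bs)])
E
python3 -c "
from h import *
rd(2,S); path([0,.03,.07,.11,.15,.19,.23,.27])"
```

```text
t 16.2 p [496.76 227.26  80.72   2.79] F [ 0.15  0.05 -0.07] std [0.29 0.1  0.15] M [ 0.027 -0.158 -0.003] w 0.5
r 32.5 ang 2.058 F opposing cw -0.15
[[-0.008, 0.0005, 0, np.float64(-0.01)], [-0.0087, 0.001, 0, np.float64(0.02)], [-0.0096, 0.0016, 0, np.float64(0.06)], [-0.0106, 0.0022, 0, np.float64(0.1)], [-0.0115, 0.0027, 0, np.float64(0.14)], [-0.0125, 0.0032, 0, np.float64(0.18)], [-0.0135, 0.0036, 0, np.float64(0.22)], [-0.0145, 0.004, 0, np.float64(0.26)]]
```

>>> {"op": "arm_command", "data": {"rows": [[[-0.002,0.0,0,0,0.0],[-0.004,0.0,0,0,0.0],[-0.006,0.0005,0,0,0.0],[-0.007,0.0005,0,0,0.0],[-0.008,0.0005,0,0,0.0],[-0.0087,0.001,0,0.02,0.0],[-0.0096,0.0016,0,0.06,0.0],[-0.0106,0.0022,0,0.1,0.0]]]}}

```text
clock: 17.0
position: [506.7, 225.6, 80.5]
orientation: [-0.001, 0.225, 0.974, -0.0]
force: [-4.4, 0.7, 3.4]
grip_width: 0.006
```

```bash
python3 -c "
from h import *
rd(2,S); path([.16,.21,.26,.31,.36,.41,.46,.51])"
```

```text
t 17.1 p [506.85 225.68  80.56   2.69] F [-3.25 -0.28  2.83] std [0.58 0.49 0.64] M [ 0.067  0.474 -0.026] w 0.3
r 27.7 ang 1.758 F opposing cw 3.25
[[-0.0017, 0.0011, 0, np.float64(0.05)], [-0.0029, 0.0018, 0, np.float64(0.1)], [-0.0041, 0.0024, 0, np.float64(0.15)], [-0.0054, 0.003, 0, np.float64(0.2)], [-0.0066, 0.0035, 0, np.float64(0.25)], [-0.0079, 0.004, 0, np.float64(0.3)], [-0.0092, 0.0044, 0, np.float64(0.35)], [-0.0106, 0.0047, 0, np.float64(0.4)]]
```

>>> {"op": "arm_command", "data": {"rows": [[[-0.0017,0.0011,0,0.05,0.0],[-0.0023,0.0015,0,0.075,0.0],[-0.0029,0.0018,0,0.1,0.0],[-0.0035,0.0021,0,0.125,0.0],[-0.0041,0.0024,0,0.15,0.0],[-0.0041,0.0024,0,0.15,0.0],[-0.0041,0.0024,0,0.15,0.0],[-0.0041,0.0024,0,0.15,0.0]]]}}

```text
clock: 17.9
position: [512.2, 226.1, 80.6]
orientation: [0.0, 0.296, 0.955, 0.0]
force: [-2.7, 2.5, 0.6]
grip_width: -0.001
```

```bash
python3 -c "
from h import *
rd(2,S); path([.33,.4,.47,.54,.61,.68,.75,.82])"
```

```text
t 18.0 p [512.16 226.09  80.62   2.54] F [-2.59  2.48 -0.01] std [0.14 0.31 0.29] M [0.397 0.301 0.033] w 0.3
r 27.6 ang 1.565 F opposing cw 2.61
[[-0.0012, 0.0007, 0, np.float64(0.07)], [-0.0029, 0.0016, 0, np.float64(0.14)], [-0.0046, 0.0025, 0, np.float64(0.21)], [-0.0064, 0.0032, 0, np.float64(0.28)], [-0.0083, 0.0037, 0, np.float64(0.35)], [-0.0101, 0.0042, 0, np.float64(0.42)], [-0.012, 0.0045, 0, np.float64(0.49)], [-0.014, 0.0046, 0, np.float64(0.56)]]
```

Force is steady, so the selector is free and turning. Continuing.

>>> {"op": "arm_command", "data": {"rows": [[[-0.0012,0.0007,0,0.07,0.0],[-0.0029,0.0016,0,0.14,0.0],[-0.0046,0.0025,0,0.21,0.0],[-0.0064,0.0032,0,0.28,0.0],[-0.0083,0.0037,0,0.35,0.0],[-0.0101,0.0042,0,0.42,0.0],[-0.012,0.0045,0,0.49,0.0],[-0.014,0.0046,0,0.56,0.0]]]}}

```text
clock: 18.8
position: [527.1, 222.9, 80.8]
orientation: [0.0, 0.55, 0.835, 0.001]
force: [1.6, 8.4, -3.1]
grip_width: 0.008
```

```bash
python3 -c "
from h import *
rd(2,S); path([.86,.92,.98,1.04,1.1,1.15,1.2,1.25])"
```

```text
t 18.9 p [527.35 222.7   80.79   1.98] F [ 1.45  7.12 -2.14] std [0.61 0.47 0.43] M [ 1.224 -0.355  0.004] w 0.6
r 28.7 ang 1.006 F opposing cw 2.59
[[-0.0011, -0.0006, 0, np.float64(0.03)], [-0.0025, 0.0003, 0, np.float64(0.09)], [-0.004, 0.001, 0, np.float64(0.15)], [-0.0055, 0.0017, 0, np.float64(0.21)], [-0.007, 0.0023, 0, np.float64(0.27)], [-0.0083, 0.0027, 0, np.float64(0.32)], [-0.0096, 0.0031, 0, np.float64(0.37)], [-0.011, 0.0034, 0, np.float64(0.42)]]
```

```bash
python3 -c "
from h import *
path([.84,.9,.96,1.02,1.08,1.13,1.18,1.23],r=26,lead=.12)"
```

```text
[[-0.0005, 0.0011, 0, np.float64(0.03)], [-0.002, 0.002, 0, np.float64(0.09)], [-0.0035, 0.0028, 0, np.float64(0.15)], [-0.0051, 0.0035, 0, np.float64(0.21)], [-0.0068, 0.0041, 0, np.float64(0.27)], [-0.0082, 0.0045, 0, np.float64(0.32)], [-0.0096, 0.0049, 0, np.float64(0.37)], [-0.011, 0.0052, 0, np.float64(0.42)]]
```

>>> {"op": "arm_command", "data": {"rows": [[[-0.0005,0.0011,0,0.03,0.0],[-0.002,0.002,0,0.09,0.0],[-0.0035,0.0028,0,0.15,0.0],[-0.0051,0.0035,0,0.21,0.0],[-0.0068,0.0041,0,0.27,0.0],[-0.0082,0.0045,0,0.32,0.0],[-0.0096,0.0049,0,0.37,0.0],[-0.011,0.0052,0,0.42,0.0]]]}}

```text
clock: 19.7
position: [536.8, 214.6, 80.9]
orientation: [0.001, 0.711, 0.703, 0.002]
force: [2.9, 6.5, -4.6]
grip_width: 0.005
```

```bash
python3 -c "
from h import *
rd(2,S); path([1.27,1.29,1.31,1.33,1.35,1.37,1.39,1.39],r=26,lead=.1)"
```

```text
t 19.8 p [536.85 214.43  80.88   1.56] F [ 3.17  5.62 -3.4 ] std [0.25 0.2  0.55] M [ 0.906 -0.622  0.03 ] w 0.4
r 29.5 ang 0.57 F opposing cw 3.02
[[-0.0008, 0.0003, 0, np.float64(0.03)], [-0.0013, 0.0006, 0, np.float64(0.05)], [-0.0018, 0.0009, 0, np.float64(0.07)], [-0.0023, 0.0012, 0, np.float64(0.09)], [-0.0028, 0.0014, 0, np.float64(0.11)], [-0.0034, 0.0017, 0, np.float64(0.13)], [-0.0039, 0.0019, 0, np.float64(0.15)], [-0.0039, 0.0019, 0, np.float64(0.15)]]
```

>>> {"op": "arm_command", "data": {"rows": [[[-0.0008,0.0003,0,0.03,0.0],[-0.0013,0.0006,0,0.05,0.0],[-0.0018,0.0009,0,0.07,0.0],[-0.0023,0.0012,0,0.09,0.0],[-0.0028,0.0014,0,0.11,0.0],[-0.0034,0.0017,0,0.13,0.0],[-0.0039,0.0019,0,0.15,0.0],[-0.0039,0.0019,0,0.15,0.0]]]}}

```text
clock: 20.6
position: [539.0, 210.5, 81.1]
orientation: [0.001, 0.762, 0.648, 0.002]
force: [4.8, 4.9, -2.9]
grip_width: 0.006
```

```bash
python3 -c "
from h import *
rd(3,S); path([1.41,1.43,1.45,1.47,1.49,1.51],r=26,lead=.1)
t=snap('top','t5.png');w=snap('wrist','w5.png')
im=cv2.resize(t['image'][110:215,165:300],(396,308),interpolation=cv2.INTER_CUBIC)
cv2.imwrite('pics/m5.png',np.hstack([im,cv2.resize(w['image'],(400,308))]))"
```

```text
t 20.75 p [539.01 210.49  81.08   1.41] F [ 4.62  4.88 -2.29] std [0.36 0.46 0.2 ] M [ 0.816 -0.84   0.028] w 0.4
r 29.6 ang 0.418 F opposing cw 2.59
[[-0.0005, 0.0001, 0, np.float64(0.02)], [-0.001, 0.0004, 0, np.float64(0.04)], [-0.0015, 0.0007, 0, np.float64(0.06)], [-0.002, 0.001, 0, np.float64(0.08)], [-0.0026, 0.0012, 0, np.float64(0.1)], [-0.0031, 0.0015, 0, np.float64(0.12)]]
```

View pics/m5.png

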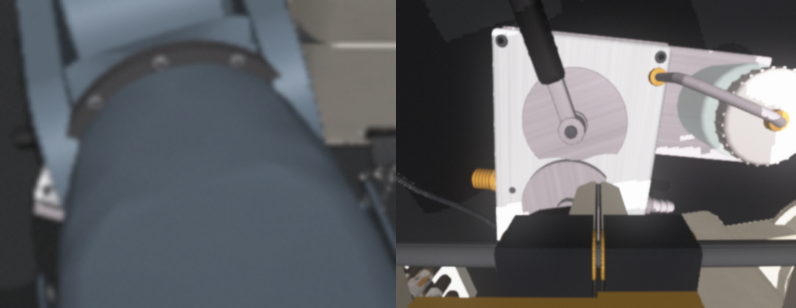

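The selector is hidden behind the gripper in both views. The lever is still closed. Continuing until the stop is felt.

>>> {"op": "arm_command", "data": {"rows": [[[-0.0005,0.0001,0,0.02,0.0],[-0.001,0.0004,0,0.03,0.0],[-0.0015,0.0007,0,0.05,0.0],[-0.002,0.001,0,0.06,0.0],[-0.0023,0.0011,0,0.07,0.0],[-0.0026,0.0012,0,0.08,0.0],[-0.0026,0.0012,0,0.08,0.0],[-0.0026,0.0012,0,0.08,0.0]]]}}

```text
clock: 21.65
position: [540.0, 207.7, 81.2]
orientation: [0.001, 0.787, 0.617, 0.002]
force: [5.0, 3.3, -0.9]
grip_width: 0.007
```

```bash
python3 -c "
from h import *
rd(4,S)
path([1.53,1.55,1.57],r=26,lead=.1)"
```

```text
t 21.85 p [539.95 207.67  81.24   1.33] F [ 4.58  3.88 -1.98] std [0.61 0.19 0.37] M [ 0.697 -0.916  0.022] w 0.9
r 29.4 ang 0.317 F opposing cw 2.26
[[-0.001, 0.0004, 0, np.float64(0.06)], [-0.0015, 0.0007, 0, np.float64(0.08)], [-0.002, 0.001, 0, np.float64(0.1)]]
```

>>> {"op": "arm_command", "data": {"rows": [[[-0.0003,0.0002,0,0.01,0.0],[-0.0006,0.0004,0,0.02,0.0],[-0.0009,0.0006,0,0.03,0.0],[-0.0012,0.0008,0,0.04,0.0],[-0.0014,0.001,0,0.05,0.0],[-0.0014,0.001,0,0.05,0.0],[-0.0014,0.001,0,0.05,0.0],[-0.0014,0.001,0,0.05,0.0]]]}}

```text
clock: 22.65
position: [540.5, 206.2, 81.2]
orientation: [0.001, 0.802, 0.598, 0.002]
force: [4.4, 5.5, -2.5]
grip_width: 0.005
```

```bash
python3 -c "
from h import *
rd(4,S)"
```

```text
t 22.85 p [540.48 206.21  81.21   1.28] F [ 4.49  4.88 -1.97] std [0.43 0.15 0.48] M [ 0.82  -0.857 -0.006] w 0.4
r 29.5 ang 0.264 F opposing cw 3.54
```

>>> {"op": "arm_command", "data": {"rows": [[[-0.0003,0.0002,0,0.0,0.0],[-0.0006,0.0003,0,0.0,0.0],[-0.0008,0.0004,0,0.0,0.0],[-0.001,0.0004,0,0.0,0.0],[-0.001,0.0004,0,0.0,0.0],[-0.001,0.0004,0,0.0,0.0],[-0.001,0.0004,0,0.0,0.0],[-0.001,0.0004,0,0.0,0.0]]]}}

```text
clock: 23.65
position: [540.6, 205.7, 81.2]
orientation: [0.0, 0.802, 0.598, 0.003]
force: [3.7, 9.3, -3.1]
grip_width: 0.008
```

```bash
python3 -c "
from h import *
rd(4,S)"
```

```text
t 23.85 p [540.56 205.75  81.23   1.28] F [ 4.14  9.41 -3.13] std [0.62 0.43 0.34] M [ 1.586 -0.802 -0.051] w 0.3
r 29.5 ang 0.248 F opposing cw 8.1
```

Stop felt: the push rose from about 4 to 9.4 N (roughly 0.2 N m) over 0.5 mm. Backing off and lifting.

>>> {"op": "arm_command", "data": {"rows": [[[0.002,0,0,0,0.0],[0.005,0,0,0,0.0],[0.009,0,0,0,0.0],[0.009,0,-0.005,0,0.0],[0.009,0,-0.025,0,0.0],[0.009,0,-0.05,0,0.0],[0.009,0,-0.08,0,0.0],[0.009,0,-0.11,0,0.0]]]}}

```text
clock: 24.65
position: [541.2, 213.0, 192.0]
orientation: [0.0, 0.802, 0.598, -0.0]
force: [-0.6, 0.4, 0.2]
grip_width: 0.002
```

```bash
python3 -c "
from h import *
to((330,240,300),1.5)"
```

```text
t 24.65 pos [541.2 213.  192. ] head 1.281 F [-0.6  0.4  0.2] M [-0.03 -0.07  0.01] w 0.2
shift mm -34.5 -210.1 -108.0 turn -0.219
```

>>> {"op": "arm_command", "data": {"rows": [[[-0.002,-0.015,-0.01,0.0,0.0],[-0.006,-0.04,-0.03,0.0,0.0],[-0.011,-0.07,-0.05,0.0,0.0],[-0.016,-0.1,-0.07,0.0,0.0],[-0.022,-0.13,-0.09,0.0,0.0],[-0.028,-0.165,-0.105,0.0,0.0],[-0.032,-0.19,-0.108,0.0,0.0],[-0.034,-0.2,-0.108,0.0,0.0]]]}}

```text
clock: 25.45
position: [338.5, 237.9, 299.7]
orientation: [0.0, 0.802, 0.598, 0.001]
force: [0.6, 0.1, -0.3]
grip_width: 0.004
```

```bash
python3 -c "
from h import *
w=snap('wrist','w6.png');b=snap('scene','s6.png');t=snap('top','t6.png')
im=cv2.resize(b['image'][110:240,130:300],(400,306),interpolation=cv2.INTER_CUBIC)
im2=cv2.resize(t['image'][100:250,165:365],(400,300),interpolation=cv2.INTER_CUBIC)
cv2.imwrite('pics/m6.png',np.hstack([im[:300],im2]))
cv2.imwrite('pics/w6b.png',np.vstack([np.hstack([im[:300],im2]),np.hstack([cv2.resize(w['image'],(400,300)),im2*0])]))"
```

```text
(no output)
```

View pics/w6b.png

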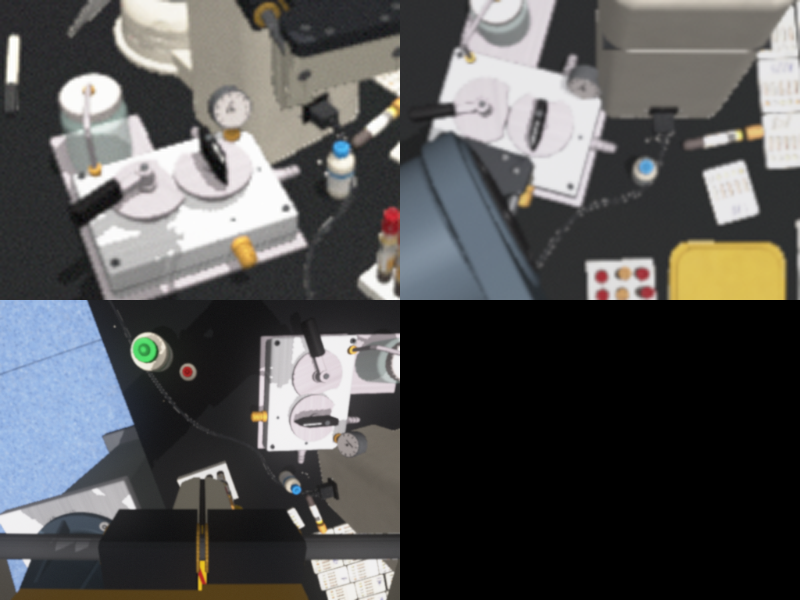

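The selector's nose (296,423 in the lower-left panel) points at the brass vent (258,417). The lever points left, and the bystanders are where they were. One numeric check, then handing in.

```bash
python3 -c "
from h import *
c=load('w6.png');f=lambda x,y:onz(c,(x*1.28,(y-300)*1.28),103)
for a,b in [((319,377),(309,326)),((338,421),(296,423))]:
    d=f(*b)-f(*a);print(f(*a),f(*b),np.arctan2(d[1],d[0]))
print(state()['force'],state()['clock']); close_job()"
```

```text
[515.8 263.  103. ] [513.5 331.7 103. ] 1.6042627208207154
[533.1 193.  103. ] [472.9 207.7 103. ] 2.9020933876796344
[-0.10988529 -0.51644108 -0.14347685] 25.6
the job is handed in; nothing more can be done
```

Both handles are turned and left in place, and I handed the job in at about 26 s. No verdict was reported.

- **Isolation lever:** I swept it clockwise with the fingers straddling the grip. Sliding took about 2.5 N, and the seat came on at roughly 1.25–1.3 rad. I stopped at 6.8 N, which is about 4.2 N (0.25 N m) above friction, between the snug limit of 0.13 N m and the forcing limit of 0.44 N m.
- **Pointer handle:** I pushed its tail with the closed fingers, because gripping it would have swung the gripper into the tall instrument. It turned freely until the push rose from about 4 N to 9.4 N (about 0.2 N m) at the end stop, well below the 0.6 N m limit.
- **Last checks:**
  - In the final wrist view the pointer's direction measures 2.90 rad, towards the vent. The manifold's front also lies at about 2.90 rad, though the end stop at 1.50 rad should read nearer 2.97, so the hand-picked pixels are good to only 0.05–0.1 rad.
  - The lever measures about 1.60 rad, which is closed at about 1.3 rad.
  - The tool force was near zero, with the arm clear of everything.
  - The bystanders looked undisturbed, judged by eye only.
- **Unexplained reading:** while turning the pointer I measured an unexpected 4–5 N sideways force along the bar, probably friction against the finger. It stayed well within limits.

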